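# Lock the injector holder and present the injector above it

## Task

Lock the injector holder: swing its red hook shut until the bar rests fully home in the yellow catch. Then take the orange-headed injector out of the wooden stand, carry it over the copper pipe rail, and finish with it held still and upright, nozzle down, centred about a centimetre above the holder's pocket without touching it, the brass side inlet pointing out over the notch, so that I can slip a sealing washer underneath: the program ends while the gripper still holds it, so do not put it down or let go. Do not bump the pipe rail, and leave the other injectors and everything else on the bench where they are.

Things in the scene. Friction and masses are not known exactly. Their poses are not given: they have to be found in the camera images.
- holder: Fixed injector holder: grey base plate (x -90..100, y -130..60 mm, 12 thick) with a 70 x 70 mm block, top 75 mm above the bench. Origin on the bench under the block's centre, z up. In the block's top: a centred 30 mm square pocket 20 deep, with a 19 mm hole in its floor and a 22 mm wide notch through its +x wall. Hook and catch lie on the -y side. Turned up to 0.3 rad
- holder_mouth (a point): Centre of the pocket's mouth, in the plane of the block's top, 75 mm above the bench; axes as the holder
- hook (a joint): Angle of the red hook bar, rad: 0 = closed, bar along the holder's +x at a hard stop in the yellow catch; grows as the bar swings out level, away from the block (clockwise from above), to 1.7. Starts open. Vertical hinge with dry friction (0.12 N m, about 1.2 N at the knob): stays where left
- hook_hinge (a point): Pivot of the hook on its vertical axis at mid-height of the bar, 41 mm above the bench, at x -50, y -75 mm in the holder's frame
- hook_knob (a point): Top centre of the upright round black knob on the bar, 100 mm from the hinge axis: 18 mm diameter, grip from 60 to 106 mm above the bench (12 mm steel neck below). Closed, it lies at x +50, y -75 mm in the holder's frame; the catch beside it reaches 53 mm above the bench
- stand: The fixed wooden stand, 80 x 230 x 65 mm (x, y, z), origin under its centre, turned by up to 0.3 rad; it has three 19 mm holes, at y -75, 0 and +75 mm, each with an injector standing in it; which is where changes
- injector: Orange-headed injector, 150 mm long, 0.24-0.39 kg, upright. Origin at the nozzle tip (lowest point), z up its axis. 8 mm nozzle to z 15, 17 mm nut to 60, 22 mm body to 105 (shoulder at 60 rests on the stand's top), then the orange head, 24 x 24 mm, faces square to x and y, z 105-150. Brass side inlet along +x at z 78, to 32 mm from the axis, collar 13 mm thick
- injector_inlet (a point): Outer end of the orange injector's brass side inlet, at x 32, z 78 mm in the injector's frame
- injector_blue: A like injector with a blue head, in the stand; leave alone
- injector_white: A like injector with a white head, in the stand; leave alone
- rail: The fixed copper pipe rail between stand and holder: a pipe along its x axis, about 344 mm long over the ends, with brass nipples on top up to 125 mm above the bench and feet 60 mm wide; origin on the bench under its middle
- grease_jar: Grey jar with green lid, 64 mm diameter, 70 mm tall, origin under its centre; leave alone
- oil_bottle: Yellow bottle with red cap, 60 mm diameter, 150 mm tall, origin under its centre; leave alone
- screwdriver: Orange-handled screwdriver lying on the bench; leave alone
- wrench: Steel wrench lying on the bench; leave alone
- goggles: Green safety goggles, 150 mm wide and 50 mm tall, standing on the bench; leave alone
There are look-alikes about, which are no part of the job. Of the things that look like the stand, the largest one is meant.

How it is judged (in metres and radians):
On the way, in this order (a step that is already met when the one before it is completed fails the run):
1. the hook is swung fully home in its catch (within 0.06 rad) while the orange injector is still in the stand (value of joint hook below 0.06 rad and distance of injector from where it was at the start of the episode below 0.02 m), for 0.2 s.
2. the orange injector is lifted out of the stand (height (world z) of injector above 0.075 m), for 0.1 s.
At the end, for the whole second after the job is handed in: Hook closed (within 0.06 rad); the gripper holds the orange injector still (under 20 mm/s), upright (0.12 rad), tip 3 to 20 mm above the pocket mouth and within 7 mm of its centre sideways, inlet over the notch (within 0.25 rad of the holder's +x), touching neither holder, stand nor rail (value of joint hook below 0.06 rad and z of injector in the frame of holder_mouth between 0.003 and 0.02 m and horizontal distance between injector and holder_mouth below 0.007 m and angle between injector's own z axis and vertical below 0.12 rad and height (world z) of injector_inlet above 0.12 m and angle between the x axis of injector and the x axis of holder, either way round below 0.25 rad and x of injector_inlet in the frame of holder above 0.015 m and contact force between injector and holder below 0.1 N and contact force between injector and stand below 0.1 N and contact force between injector and rail below 0.1 N and contact force between injector and the fingers above 1 N and linear speed of injector below 0.02 m/s); the arm keeps its last pose, push and grip.
It fails at once if the pipe rail is bumped (over 2 N) (contact force between rail and anything else above 2 N).
It fails at once if another injector is moved more than 20 mm (distance of any of injector_blue, injector_white from where it was at the start of the episode above 0.02 m).
It fails at once if something else on the bench is moved more than 30 mm (distance of any of grease_jar, oil_bottle, screwdriver, wrench, goggles from where it was at the start of the episode above 0.03 m).
It also fails if it takes over 61 s, if anything falls off the work surface, if the arm or the gripper's body presses on something with over 40 N, if the wrist force passes 120 N, or if a joint passes its speed limit or range.

## Robot

A 7-joint arm with a two-finger parallel gripper is mounted at the origin on the work surface. World frame = base frame: x ahead of the robot, y to its left, z up, the work surface at z = 0. Lengths are in m, angles in degrees, forces in N, time in s.
With the tool pointing down it reaches from about 0.425 to 1.025 m from the base axis. Payload 9.4 kg.
Tool frame: the origin (TCP) lies on the centre line of the jaws, within the pads' length; the fingertips stand 19 mm ahead of it and the grasp point (between the pads) is the TCP; z points along the fingers, x is the direction in which the jaws open and shut, and the axes are right-handed (so a half turn about z gives the same grasp; the last joint's range is limited). The gripper opens to 93 mm and grips with 3 to 60 N. Pads are 15 mm wide; open, the fingers measure 128 mm over their backs; the gripper's body (75 mm by 188 mm) begins 65 mm behind the grasp point.
Start: joints at [59.548, 34.337, -0.143, 91.639, 0.103, 54.024, -4.572], TCP at [0.318, -0.651, 0.21] pointing down, gripper open.
Joint ranges: [-147.43, 147.43], [-19.82, 112.94], [-74.19, 73.91], [6.32, 146.72], [-59.91, 239.91], [6.04, 106.73], [-150.56, 150.56]. Speed limits (degrees/s): [127.2, 127.2, 172.46, 172.46, 180, 180, 180].

## Interface

Orientations are given as [roll, pitch, yaw] about the fixed x, y, z axes, in that order (R = Rz(yaw) Ry(pitch) Rx(roll)).
In Python, from bench import robot gives the robot as it stands.
- The arm moves only by the tool jog_arm, never from a script. Its argument "motion" is a list of rows, each a list of 7 numbers: the shift along the tool's x, y, z in units of 30 mm (1.0 is 30 mm), then the turn, a rotation vector about the tool's x, y, z in units of 5 degrees (1.0 is 5 degrees), then the closure, from 0 (fully open) to 1 (shut). A call has exactly 8 rows; each row is the pose to reach, as a shift and turn from the pose commanded when the call began, along the tool's axes at that moment; what a row does not reach only later rows make up. A row lasts 1/12 s, in which the tool goes at most 41.7 mm and 7.16 degrees, less where a joint would pass 70% of its speed; a pose out of reach is approached as far as the arm can. A call with a gripper value outside its range is refused whole. The fingers move at their own pace and stop on an object; "squeeze" is the grip in N (left out, the last holds). Time passes only in rows, so rows that repeat a pose let the fingers close, or fill a call up. It gives the time, the measured TCP pose, the force and the opening at its end, in the units of the state.
- robot.state(): the state, without advancing time (a new reading comes with each control period).
- robot.read_camera(name): name is "scene" or "top" or "wrist"; returns a dict with "frame" (420x560x3 uint8, red, green, blue), "camera_matrix" (3x3 intrinsics, pixels), "dist_coeffs" ([k1, k2, p1, p2, k3] as OpenCV has them; the pictures are not rectified), "rvec" (rotation vector, rad) and "tvec" (3), from world to camera coordinates, as OpenCV has them; the wrist camera has in their place "hand_eye" (4x4, takes a point from camera to tool coordinates, whose origin is the TCP and whose axes are the tool frame's). Camera axes: x right, y down, z forward; pixel columns grow to the right and rows downward; lengths in m; the calibration is good to about 2 mm. A picture is of the moment at which its call begins: read the wrist's pose just before it. There is no depth.
- robot.sign_off(): hands the job in, once; it reports no verdict.
The state is a dict: "clock": time; "q": joint angles; "joint_vel": joint speeds; "tau": joint torques, N m; "tcp_pos": TCP position; "tcp_rot": TCP orientation; "wrist_force": force on the tool from outside, world axes, zero at the start; "ft_torque": the same for the moment, N m; "grip_width": opening from 0.0 (shut) to 1.0 (fully open).
Only numpy, scipy, OpenCV 4.12 (cv2) and the standard library are available. Lean on these libraries where they do the work, as an engineer would, in place of code of your own. Each camera call takes 0.05 s, during which the arm holds its last target.

## Working session

There is one attempt and no reset: what is moved stays moved. The work goes in short steps, Python scripts to look and compute and a tool call to move; the robot and the scene stay as the last step left them, time stands still between calls to the robot, and variables do not carry over. Pictures are saved under pics/ and viewed, and the job is handed in when it is done.

Besides the shell and the picture viewer there is one more tool, called after ">>>" as name(argument=value, ...) on one line, values as JSON. jog_arm: Moves the arm, as the interface text tells. Its arguments: {"type":"object","properties":{"motion":{"type":"array"},"squeeze":{"type":"number"}},"required":["motion"]}

```bash
ls; mkdir -p pics; python3 - <<'E'
from bench import robot
import cv2,pickle
s=robot.state();print(s)
d={}
for n in("scene","top","wrist"):
    c=robot.read_camera(n);d[n]=c
    cv2.imwrite(f"pics/{n}0.png",c["frame"][:,:,::-1])
    print(n,{k:v for k,v in c.items() if k!="frame"})
d['state']=s
pickle.dump(d,open("d0.pkl","wb"))
E
```

```text
pics
{'clock': 0.0, 'q': array([59.54767861, 34.38542356, -0.14423627, 91.67980857,  0.10322479,
       54.0247046 , -4.57163763]), 'joint_vel': array([ 0.03162645, -0.01655086,  0.05771755,  0.12210734, -0.14006166,
        0.03663759,  0.07178734]), 'tau': array([-2.34612155e-03, -7.65062642e+01,  1.49708871e+00, -2.52346247e+01,
       -5.23690798e-02,  1.68928108e-02,  1.99665596e-04]), 'tcp_pos': array([ 0.31822365, -0.65087258,  0.20915593]), 'tcp_rot': array([ 1.79990865e+02,  8.93661549e-02, -6.39395239e+01]), 'wrist_force': array([-0.21821855,  0.34967456,  0.32799269]), 'ft_torque': array([-0.01299865, -0.04692506,  0.03478927]), 'grip_width': 1.002083752865626}
scene {'camera_matrix': array([[443.56916647,   0.        , 279.3520724 ],
       [  0.        , 443.56916647, 214.14394111],
       [  0.        ,   0.        ,   1.        ]]), 'dist_coeffs': array([0.04940126, 0.        , 0.        , 0.        , 0.        ]), 'rvec': array([ 1.4472542 ,  1.87990564, -0.99073174]), 'tvec': array([ 0.07828548, -0.21877624,  1.84718643])}
top {'camera_matrix': array([[468.86899433, 
[... 252 characters left out ...]
.16531563,  0.15971058]), 'tvec': array([0.07556275, 0.53432199, 1.26681551])}
wrist {'camera_matrix': array([[297.20414001,   0.        , 282.13605146],
       [  0.        , 297.20414001, 212.92162296],
       [  0.        ,   0.        ,   1.        ]]), 'dist_coeffs': array([-0.06399555,  0.        ,  0.        ,  0.        ,  0.        ]), 'hand_eye': array([[ 9.99999727e-01, -6.87188610e-04,  2.70380781e-04,
        -6.19825838e-04],
       [ 6.03242972e-04,  9.71349374e-01,  2.37655275e-01,
        -6.59557923e-02],
       [-4.25948200e-04, -2.37655047e-01,  9.71349524e-01,
        -1.76336317e-01],
       [ 0.00000000e+00,  0.00000000e+00,  0.00000000e+00,
         1.00000000e+00]])}
```

View pics/scene0.png

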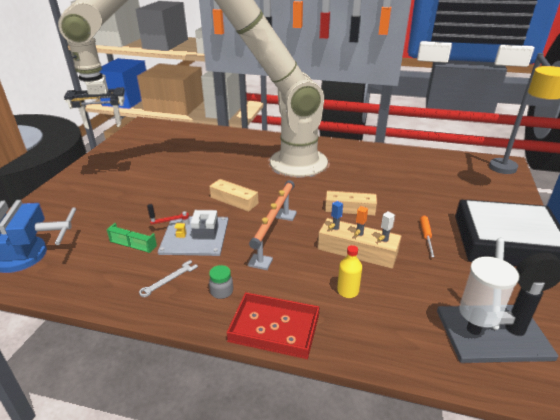

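View pics/top0.png

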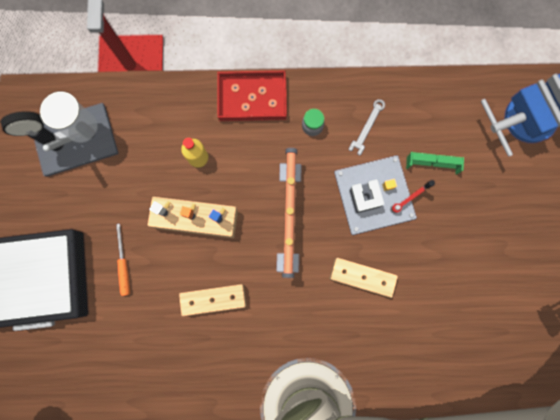

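View pics/wrist0.png

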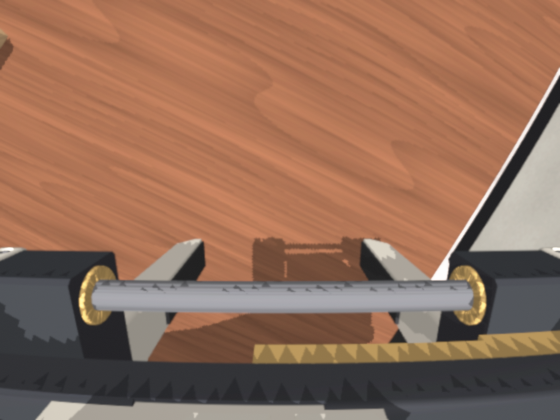

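```bash
cat > h.py <<'E'
import numpy as np,cv2,pickle
from scipy.spatial.transform import Rotation as R
def campose(c,state=None):
    if 'rvec' in c:
        Rm,_=cv2.Rodrigues(np.array(c['rvec']));return Rm.T,-Rm.T@np.array(c['tvec'])
    Rt=R.from_euler('xyz',state['tcp_rot'],degrees=True).as_matrix()
    H=np.array(c['hand_eye']);return Rt@H[:3,:3],Rt@H[:3,3]+state['tcp_pos']
def ray(c,uv,state=None):
    Rm,o=campose(c,state)
    p=cv2.undistortPoints(np.array([[uv]],float),c['camera_matrix'],c['dist_coeffs'])[0,0]
    d=Rm@np.array([p[0],p[1],1]);return o,d/np.linalg.norm(d)
def onplane(c,uv,z,state=None):
    o,d=ray(c,uv,state);return o+d*(z-o[2])/d[2]
def tri(c1,uv1,c2,uv2,s1=None,s2=None):
    o1,d1=ray(c1,uv1,s1);o2,d2=ray(c2,uv2,s2)
    A=np.stack([d1,-d2],1);t=np.linalg.lstsq(A,o2-o1,rcond=None)[0]
    a=o1+t[0]*d1;b=o2+t[1]*d2;return (a+b)/2,np.linalg.norm(a-b)
def proj(c,P,state=None):
    Rm,o=campose(c,state);Rw=Rm.T
    return cv2.projectPoints(np.atleast_2d(np.array(P,float)),cv2.Rodrigues(Rw)[0],-Rw@o,c['camera_matrix'],c['dist_coeffs'])[0][:,0]
def crop(c,x0,y0,w,h,k,fn):
    cv2.imwrite(fn,cv2.resize(np.ascontiguousarray(c['frame'][y0:y0+h,x0:x0+w,::-1]),None,fx=k,fy=k,interpolation=cv2.INTER_CUBIC))
E
python3 - <<'E'
from h import *
d=pickle.load(open('d0.pkl','rb'))
crop(d['top'],325,140,150,110,5,'pics/c1.png')
crop(d['top'],140,130,110,120,5,'pics/c2.png')
crop(d['scene'],100,180,140,90,5,'pics/c3.png')
crop(d['scene'],230,170,180,130,4,'pics/c4.png')
E
```

```text
(no output)
```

View pics/c1.png

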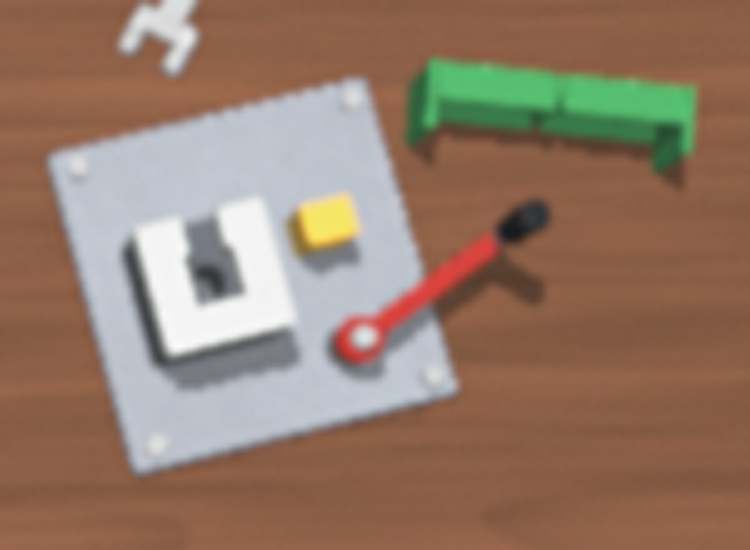

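View pics/c2.png

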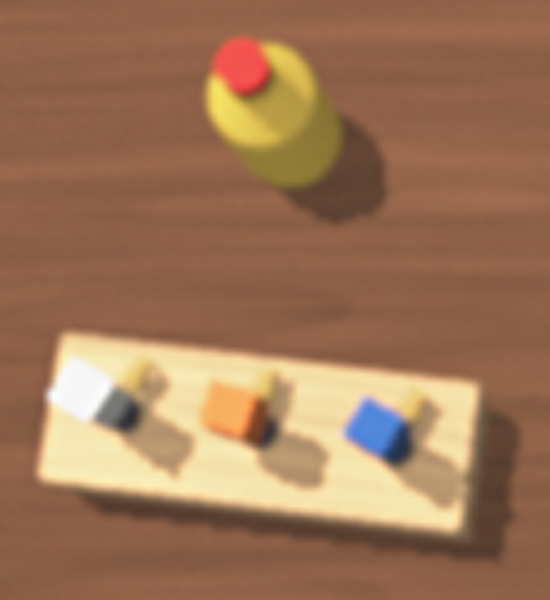

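View pics/c3.png

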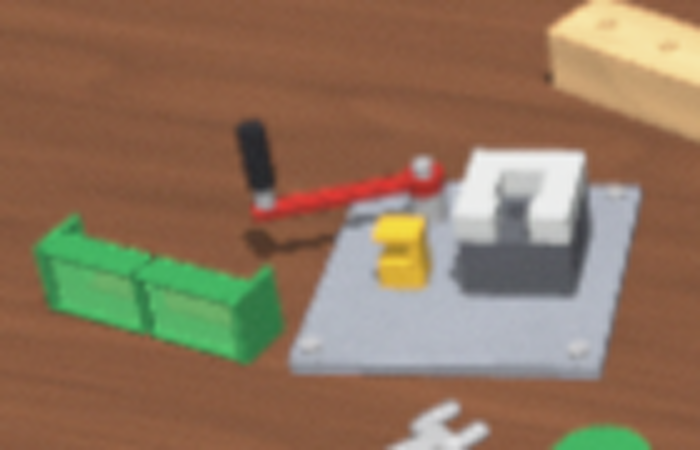

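View pics/c4.png

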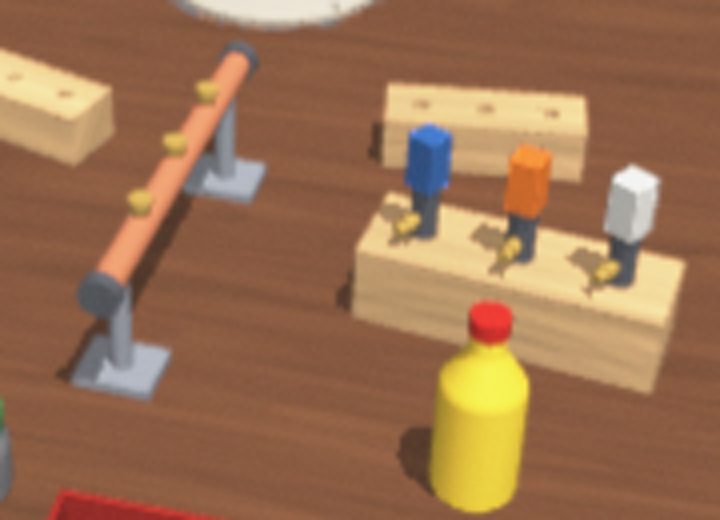

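```bash
cat > m1.py <<'E'
from h import *
d=pickle.load(open('d0.pkl','rb'));t=d['top'];s=d['scene']
def cu(x,y,x0=325,y0=140,k=5): return (x0+(x+.5)/k-.5,y0+(y+.5)/k-.5)
plate=np.array([onplane(t,cu(*p),0.012)[:2] for p in [(48,158),(365,80),(457,388),(135,472)]])
loc=np.array([[100,60],[100,-130],[-90,-130],[-90,60]])/1000
def fit(loc,w):
    a=loc-loc.mean(0);b=w-w.mean(0)
    th=np.arctan2((a[:,0]*b[:,1]-a[:,1]*b[:,0]).sum(),(a*b).sum())
    M=np.array([[np.cos(th),-np.sin(th)],[np.sin(th),np.cos(th)]])
    o=w.mean(0)-M@loc.mean(0);return o,th,np.linalg.norm(w-(loc@M.T+o),axis=1)*1000
o,th,e=fit(loc,plate);print('plate',o,th,e)
M=np.array([[np.cos(th),-np.sin(th)],[np.sin(th),np.cos(th)]])
hsv=cv2.cvtColor(t['frame'],cv2.COLOR_RGB2HSV)
m=((hsv[...,1]<40)&(hsv[...,2]>170)).astype(np.uint8);m[:, :345]=0;m[:,390:]=0;m[:175]=0;m[220:]=0
n,l,st,ce=cv2.connectedComponentsWithStats(m);i=1+st[1:,4].argmax()
cn=max(cv2.findContours((l==i).astype(np.uint8),0,2)[0],key=cv2.contourArea)
r=cv2.minAreaRect(cn);bp=cv2.boxPoints(r);print(r)
w=np.array([onplane(t,p,.075)[:2] for p in bp]);print('blocktop centre',w.mean(0), np.linalg.norm(np.diff(w,axis=0),axis=1))
bt=np.array([onplane(t,cu(*p),0.075)[:2] for p in [(133,227),(268,195),(297,327),(168,360)]])
print(fit(np.array([[35,35],[35,-35],[-35,-35],[-35,35]])/1000,bt))
print('hinge pred',o+M@[-.05,-.075],'img',onplane(t,cu(365,338),.05))
# knob: top in top view, scene view
print('knob tri',tri(t,cu(537,212),s,cu(250,125,100,180)),onplane(t,cu(537,212),.106))
print('catch',onplane(t,cu(328,215),.053)[:2])
# orange head
for nm,lo,hi in(('orange',(5,150,150),(14,255,255)),('blue',(100,120,100),(125,255,255))):
    out=[]
    for c,b in((t,(140,180,250,250)),(s,(320,190,410,260))):
        hh=cv2.cvtColor(c['frame'],cv2.COLOR_RGB2HSV);mm=cv2.inRange(hh,np.array(lo),np.array(hi));k=np.zeros_like(mm);k[b[1]:b[3],b[0]:b[2]]=1;mm*=k
        n,l,st,ce=cv2.connectedComponentsWithStats(mm);i=1+st[1:,4].argmax();out.append(ce[i]);print(nm,ce[i],st[i])
    print(tri(t,out[0],s,out[1]))
# stand corners z=65
sp=np.array([onplane(t,cu(x,y,140,130),.065)[:2] for x,y in[(62,333),(480,382),(465,535),(38,482)]])
print('stand',fit(np.array([[40,115],[40,-115],[-40,-115],[-40,115]])/1000,sp))
print('rail ends', [onplane(t,p,.1) for p in((291,152),(288,270))])
E
python3 m1.py
```

```text
plate [ 0.56648424 -0.17518752] 0.22941748625729672 [1.42198834 2.07719127 2.25050587 1.25004605]
((366.9999694824219, 196.99998474121094), (43.99999237060547, 43.99999237060547), -0.0)
blocktop centre [ 0.56102814 -0.17326939] [0.1216087  0.12061899 0.12166129]
(array([ 0.56610319, -0.17595855]), np.float64(0.20541650800310451), array([3.26139355, 4.83574611, 1.65231741, 3.97944902]))
hinge pred [ 0.53485007 -0.25959296] img [ 0.53463561 -0.26133611  0.05      ]
knob tri (array([ 0.59205535, -0.34192705,  0.1066632 ]), np.float64(0.0010037509329769991)) [ 0.59239164 -0.34264761  0.106     ]
catch [ 0.6037884  -0.24391537]
orange [187.76 213.64] [182 209  10   9  25]
orange [361.5952381  215.06547619] [356 206  12  18 168]
(array([0.51651639, 0.30489967, 0.12884883]), np.float64(0.002573225730640015))
blue [215.  215.5] [210 211  11  10  68]
blue [336.76428571 209.64285714] [332 202  10  17 140]
(array([0.5100752 , 0.23237899, 0.13159079]), np.float64(0.00041775565854239446))
stand (array([0.5188898, 0.3051314]), np.float64(-0.13813284308280002), array([2.33501762, 1.81907352, 3.86399051, 1.93663028]))
rail ends [array([0.68390126, 0.03136382, 0.1       ]), array([0.36727375, 0.0465187 , 0.1       ])]
```

```bash
cat >> h.py <<'E'
def rows(targets,state):
    """targets: list of (x,y,z,yaw). returns unit rows from current measured pose"""
    R0=R.from_euler('xyz',state['tcp_rot'],degrees=True)
    for x,y,z,yaw in targets:
        dp=R0.inv().apply(np.array([x,y,z])-state['tcp_pos'])/.03
        rv=(R0.inv()*R.from_euler('xyz',[180,0,yaw],degrees=True)).as_rotvec(degrees=True)/5
        print(np.round(dp,2),np.round(rv,2))
E
python3 - <<'E'
from h import *
from bench import robot
s=robot.state();rows([(.592,-.342,.16,-145.2)],s)
E
```

```text
[ -5.24 -12.72   1.65] [1.000e-02 1.000e-02 1.625e+01]
```

>>> jog_arm(motion=[[-5.24, -12.72, 1.6, 0, 0, 16.25, 0.4], [-5.24, -12.72, 1.6, 0, 0, 16.25, 0.4], [-5.24, -12.72, 1.6, 0, 0, 16.25, 0.4], [-5.24, -12.72, 1.6, 0, 0, 16.25, 0.4], [-5.24, -12.72, 1.6, 0, 0, 16.25, 0.4], [-5.24, -12.72, 1.6, 0, 0, 16.25, 0.4], [-5.24, -12.72, 1.6, 0, 0, 16.25, 0.4], [-5.24, -12.72, 1.6, 0, 0, 16.25, 0.4]])

```text
clock: 0.82
tcp_pos: [0.5391, -0.4018, 0.1712]
tcp_rot: [180.0, -0.0, -121.6]
wrist_force: [-0.4, -0.0, 0.2]
grip_width: 0.603
```

```bash
python3 - <<'E'
from h import *
from bench import robot
s=robot.state();print(s['tcp_pos'],s['tcp_rot'],s['q'],s['clock']);rows([(.592,-.342,.16,-145.2)],s)
E
```

```text
[ 0.53910919 -0.4017952   0.17117441] [ 1.79992133e+02 -1.45423256e-03 -1.21597176e+02] [ 21.62249182  33.76860142  15.98935231 101.76702116 -12.25141978
  46.1684057  -78.02299317] 0.8167
[-2.62 -0.46  0.37] [ 0.   -0.    4.72]
```

>>> jog_arm(motion=[[-1.3, -0.23, 0.2, 0, 0, 2.4, 0.4], [-2.62, -0.46, 0.37, 0, 0, 4.72, 0.4], [-2.62, -0.46, 0.37, 0, 0, 4.72, 0.4], [-2.62, -0.46, 0.37, 0, 0, 4.72, 0.4], [-2.62, -0.46, 0.37, 0, 0, 4.72, 0.4], [-2.62, -0.46, 0.37, 0, 0, 4.72, 0.4], [-2.62, -0.46, 0.37, 0, 0, 4.72, 0.4], [-2.62, -0.46, 0.37, 0, 0, 4.72, 0.4]])

```text
clock: 1.48
tcp_pos: [0.5902, -0.3442, 0.1605]
tcp_rot: [-180.0, 0.0, -144.8]
wrist_force: [0.4, 0.4, -0.3]
grip_width: 0.599
```

```bash
python3 - <<'E'
from h import *
from bench import robot
s=robot.state();print(s['tcp_pos'],s['tcp_rot'],s['q'],s['clock']);rows([(.592,-.342,.082,-145.2)],s)
c=robot.read_camera('wrist');cv2.imwrite('pics/w1.png',c['frame'][:,:,::-1])
print(proj(c,[[.592,-.342,.106]],s))
E
```

```text
[ 0.59018011 -0.34418306  0.16053314] [-1.79995934e+02  5.77599270e-03 -1.44838297e+02] [  11.25772169   36.05070551   22.74457686  101.06324433  -18.27335746
   46.5389365  -102.06170302] 1.4833
[-0.09  0.02  2.62] [-0.    0.    0.07]
[[279.55003557 224.04768666]]
```

View pics/w1.png

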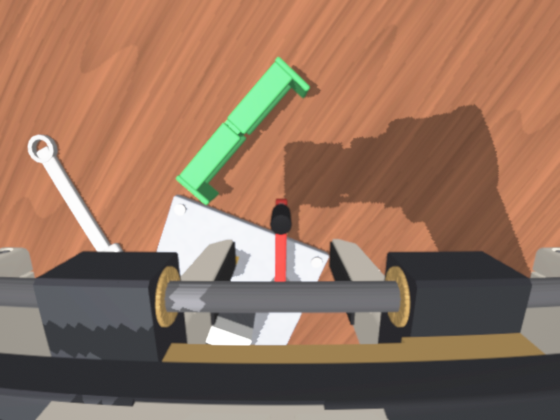

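The knob's top shows at about (281,220) in the wrist view, where the measured point projects (280,224). The jaws straddle it, so I descend and grip.

>>> jog_arm(motion=[[0, 0, 1, 0, 0, 0, 0.4], [0, 0, 2, 0, 0, 0, 0.4], [0, 0, 2.6, 0, 0, 0, 0.4], [0, 0, 2.6, 0, 0, 0, 0.4], [0, 0, 2.6, 0, 0, 0, 0.9], [0, 0, 2.6, 0, 0, 0, 0.9], [0, 0, 2.6, 0, 0, 0, 0.9], [0, 0, 2.6, 0, 0, 0, 0.9]], squeeze=10)

```text
clock: 2.2
tcp_pos: [0.5913, -0.344, 0.084]
tcp_rot: [-179.9, 0.1, -144.8]
wrist_force: [-0.2, 0.2, 1.1]
grip_width: 0.363
```

```bash
python3 - <<'E'
from h import *
from bench import robot
s=robot.state();print(s['tcp_pos'],s['tcp_rot'],s['grip_width']*93,s['wrist_force'])
h=np.array([.535,-.2605]);
k=s['tcp_pos'][:2]-h;print(np.linalg.norm(k),np.degrees(np.arctan2(k[1],k[0])))
E
```

```text
[ 0.59133476 -0.34403011  0.08395747] [-1.79884352e+02  6.37109311e-02 -1.44837258e+02] 33.741419796813304 [-0.16897878  0.24629049  1.068767  ]
0.10075159600139487 -56.00330353364364
```

>>> jog_arm(motion=[[0, 0, 0, 0, 0, 0, 1], [0, 0, 0, 0, 0, 0, 1], [0, 0, 0, 0, 0, 0, 1], [0, 0, 0, 0, 0, 0, 1], [0, 0, 0, 0, 0, 0, 1], [0, 0, 0, 0, 0, 0, 1], [0, 0, 0, 0, 0, 0, 1], [0, 0, 0, 0, 0, 0, 1]], squeeze=10)

```text
clock: 2.87
tcp_pos: [0.591, -0.3436, 0.083]
tcp_rot: [-180.0, 0.0, -144.8]
wrist_force: [-1.3, 1.2, 5.7]
grip_width: 0.187
```

```bash
python3 - <<'E'
from h import *
from bench import robot
s=robot.state();print(s['tcp_pos'],s['tcp_rot'],s['grip_width']*93,s['wrist_force'])
h=np.array([.535,-.2605]);
k=s['tcp_pos'][:2]-h;print(np.linalg.norm(k),np.degrees(np.arctan2(k[1],k[0])))
for w in range(2):
  T=[]
  for a in np.linspace(0,72,17)[1:]:
    b=np.radians(-55.3+a);T.append((h[0]+.1*np.cos(b),h[1]+.1*np.sin(b),.084,-144.8+a))
  rows(T,s);break
E
```

```text
[ 0.59100073 -0.34356525  0.08298798] [-1.79962353e+02  3.14148266e-02 -1.44836184e+02] 17.385228722732556 [-1.28038751  1.18550787  5.66213931]
0.1001794287714566 -56.013033037294356
[-0.3   0.01 -0.03] [-0.01  0.01 -0.91]
[-0.56  0.04 -0.03] [-0.01  0.01 -1.81]
[-0.82  0.09 -0.03] [-0.01  0.01 -2.71]
[-1.07  0.16 -0.03] [-0.01  0.01 -3.61]
[-1.32  0.25 -0.03] [-0.01  0.   -4.51]
[-1.56  0.36 -0.03] [-0.01  0.   -5.41]
[-1.79  0.48 -0.03] [-0.01  0.   -6.31]
[-2.01  0.63 -0.03] [-0.01  0.   -7.21]
[-2.21  0.79 -0.03] [-0.01  0.   -8.11]
[-2.41  0.96 -0.03] [-0.01  0.   -9.01]
[-2.59  1.15 -0.03] [-0.01  0.   -9.91]
[-2.75  1.36 -0.03] [-1.000e-02  0.000e+00 -1.081e+01]
[-2.9   1.57 -0.03] [-1.000e-02  0.000e+00 -1.171e+01]
[-3.03  1.8  -0.03] [-1.000e-02  0.000e+00 -1.261e+01]
[-3.14  2.04 -0.03] [-1.000e-02  0.000e+00 -1.351e+01]
[-3.23  2.28 -0.03] [-1.000e-02  0.000e+00 -1.441e+01]
```

Gripped at a 17.4 mm opening, consistent with the 18 mm knob. Next I swing the first half of the arc.

>>> jog_arm(motion=[[-0.28, 0.01, 0, 0, 0, -0.9, 1], [-0.55, 0.04, 0, 0, 0, -1.8, 1], [-0.81, 0.09, 0, 0, 0, -2.7, 1], [-1.07, 0.16, 0, 0, 0, -3.6, 1], [-1.32, 0.25, 0, 0, 0, -4.5, 1], [-1.56, 0.36, 0, 0, 0, -5.4, 1], [-1.79, 0.48, 0, 0, 0, -6.3, 1], [-2.01, 0.63, 0, 0, 0, -7.2, 1]])

```text
clock: 3.53
tcp_pos: [0.6294, -0.294, 0.083]
tcp_rot: [-179.9, -0.1, -108.6]
wrist_force: [-0.4, -1.1, 4.4]
grip_width: 0.193
```

```bash
python3 - <<'E'
from h import *
from bench import robot
s=robot.state();print(s['tcp_pos'],s['tcp_rot'],s['grip_width']*93,s['wrist_force'])
h=np.array([.535,-.2605]);
k=s['tcp_pos'][:2]-h;print(np.linalg.norm(k),np.degrees(np.arctan2(k[1],k[0])))
T=[]
for a in np.linspace(36,72,9)[1:]:
    b=np.radians(-55.3+a);T.append((h[0]+.1*np.cos(b),h[1]+.1*np.sin(b),.084,-144.8+a))
rows(T,s)
E
```

```text
[ 0.62938336 -0.29398566  0.08297761] [-1.79937554e+02 -5.37144090e-02 -1.08646558e+02] 17.98122933361598 [-0.41733892 -1.07543611  4.4434708 ]
0.1001474366076151 -19.533847304358538
[-0.28  0.01 -0.03] [-0.01 -0.01 -0.87]
[-0.54  0.04 -0.03] [-0.01 -0.01 -1.77]
[-0.79  0.09 -0.03] [-0.01 -0.01 -2.67]
[-1.05  0.16 -0.04] [-0.01 -0.01 -3.57]
[-1.29  0.24 -0.04] [-0.01 -0.01 -4.47]
[-1.53  0.35 -0.04] [-0.01 -0.01 -5.37]
[-1.76  0.48 -0.04] [-0.01 -0.01 -6.27]
[-1.98  0.62 -0.04] [-0.01 -0.01 -7.17]
```

>>> jog_arm(motion=[[-0.28, 0.01, 0, 0, 0, -0.9, 1], [-0.54, 0.04, 0, 0, 0, -1.8, 1], [-0.79, 0.09, 0, 0, 0, -2.7, 1], [-1.05, 0.16, 0, 0, 0, -3.6, 1], [-1.29, 0.24, 0, 0, 0, -4.5, 1], [-1.53, 0.35, 0, 0, 0, -5.4, 1], [-1.73, 0.46, 0, 0, 0, -6.2, 1], [-1.83, 0.5, 0, 0, 0, -6.5, 1]])

```text
clock: 4.2
tcp_pos: [0.6327, -0.2374, 0.083]
tcp_rot: [-180.0, -0.1, -76.1]
wrist_force: [-0.6, -11.3, 1.4]
grip_width: 0.189
```

```bash
python3 - <<'E'
from h import *
from bench import robot
s=robot.state();print(s['tcp_pos'],s['tcp_rot'],s['grip_width']*93,s['wrist_force'])
h=np.array([.535,-.2605]);
k=s['tcp_pos'][:2]-h;print(np.linalg.norm(k),np.degrees(np.arctan2(k[1],k[0])))
for n in('top','scene'):
  c=robot.read_camera(n);crop(c,*((325,140,150,110) if n=='top' else(100,170,140,100)),5,f'pics/{n}2.png')
E
```

```text
[ 0.63268311 -0.23742183  0.08300116] [-1.79973922e+02 -1.16828836e-01 -7.61215127e+01] 17.595606361370642 [ -0.5963294  -11.27205112   1.44352129]
0.10037226882235224 13.292698287365287
```

View pics/scene2.png

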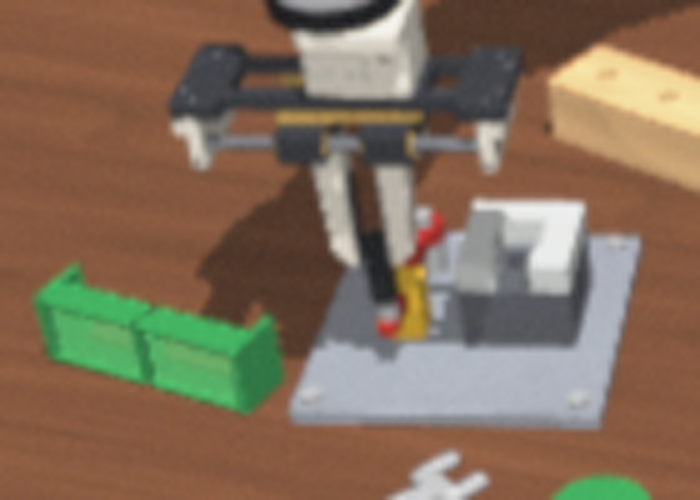

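The bar is in the catch (about (395,320) in the crop) and the wrist feels 11 N against it. A few more mm of push will show whether that is the hard stop.

>>> jog_arm(motion=[[-0.05, 0, 0, 0, 0, 0, 1], [-0.1, 0, 0, 0, 0, 0, 1], [-0.13, 0, 0, 0, 0, 0, 1], [-0.13, 0, 0, 0, 0, 0, 1], [-0.13, 0, 0, 0, 0, 0, 1], [-0.13, 0, 0, 0, 0, 0, 1], [-0.13, 0, 0, 0, 0, 0, 1], [-0.13, 0, 0, 0, 0, 0, 1]])

```text
clock: 4.97
tcp_pos: [0.6326, -0.2375, 0.083]
tcp_rot: [-179.9, -0.3, -76.6]
wrist_force: [1.6, -11.8, 1.6]
grip_width: 0.187
```

TCP did not move and the force held, so it is at the stop. Ease off, open slightly and lift.

>>> jog_arm(motion=[[0.13, 0, 0, 0, 0, 0, 0.7], [0.18, 0, 0, 0, 0, 0, 0.7], [0.18, 0, 0, 0, 0, 0, 0.7], [0.18, 0, 0, 0, 0, 0, 0.7], [0.18, 0, 0, 0, 0, 0, 0.7], [0.18, 0, -1, 0, 0, 0, 0.7], [0.18, 0, -2, 0, 0, 0, 0.7], [0.18, 0, -3, 0, 0, 0, 0.7]])

```text
clock: 5.63
tcp_pos: [0.6325, -0.2372, 0.1728]
tcp_rot: [179.9, 0.1, -76.3]
wrist_force: [1.4, 0.3, 0.3]
grip_width: 0.297
```

```bash
python3 - <<'E'
from h import *
from bench import robot
s=robot.state();print(s['tcp_pos'],s['tcp_rot'],s['grip_width']*93,s['wrist_force'],s['q'])
c=robot.read_camera('wrist');cv2.imwrite('pics/w3.png',c['frame'][:,:,::-1])
c=robot.read_camera('scene');crop(c,100,170,140,100,5,f'pics/s3.png')
E
```

```text
[ 0.63247027 -0.23720915  0.17281495] [ 1.79912081e+02  7.02389343e-02 -7.63079499e+01] 27.648408433246907 [1.43383647 0.27821104 0.33660138] [ 14.43447043  33.1157608    2.05039544 100.55253837  -1.56860192
  46.47044908 -59.07318636]
```

View pics/w3.png

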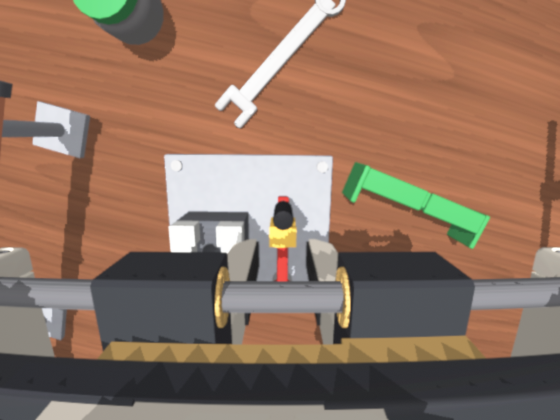

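View pics/s3.png

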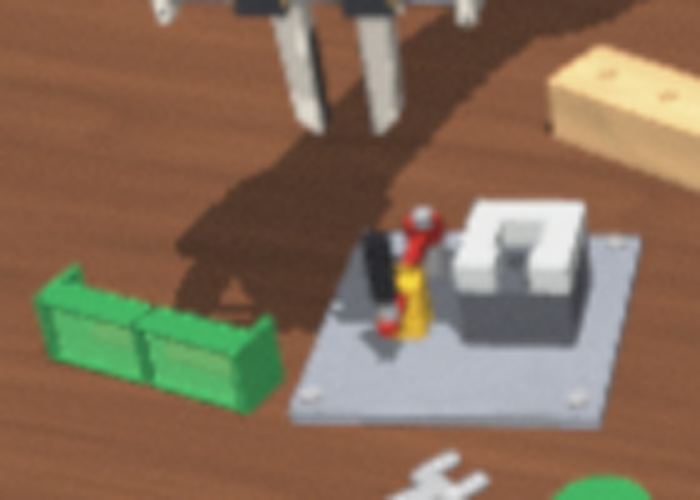

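The hook is shut: bar in the catch, knob beside it at about (378,265) in the crop, and it stayed there after release. Now up and across to look at the injector from above; first its inlet direction from the pictures already taken.

```bash
python3 - <<'E'
from h import *
from bench import robot
d=pickle.load(open('d0.pkl','rb'));t=d['top'];s=d['scene']
def cu(x,y,x0,y0,k): return (x0+(x+.5)/k-.5,y0+(y+.5)/k-.5)
print('inlet',tri(t,cu(270,375,140,130,5),s,cu(510,250,230,170,4)))
s=robot.state();rows([(.6325,-.237,.28,-76),(.515,.29,.28,0)],s)
E
```

```text
inlet (array([0.54667564, 0.29850575, 0.08721491]), np.float64(0.004392185941822057))
[-0.06  0.06 -3.42] [-0.07 -0.04 -0.07]
[-18.05  -0.28  -3.48] [ -0.04  -0.08 -15.27]
```

>>> jog_arm(motion=[[0, 0, -1.3, 0, 0, 0, 0.5], [0, 0, -2.6, 0, 0, 0, 0.5], [0, 0, -3.5, 0, 0, -1, 0.5], [-1.4, 0, -3.5, 0, 0, -2.2, 0.5], [-2.8, 0, -3.5, 0, 0, -3.5, 0.5], [-4.2, -0.1, -3.5, 0, 0, -4.7, 0.5], [-5.6, -0.1, -3.5, 0, 0, -6, 0.5], [-7, -0.1, -3.5, 0, 0, -7.2, 0.5]])

```text
clock: 6.4
tcp_pos: [0.5856, -0.0327, 0.2769]
tcp_rot: [180.0, 0.0, -40.0]
wrist_force: [0.7, -0.9, 0.2]
grip_width: 0.499
```

```bash
python3 - <<'E'
from h import *
from bench import robot
s=robot.state();print(s['q']);rows([(.515,.29,.28,-10)],s)
E
```

```text
[  4.14538584  21.01239479  -8.90278463 105.48277455   3.92052535
  53.83034317 -46.48236451]
[-8.72 -6.73 -0.1 ] [-0.    0.01 -6.  ]
```

>>> jog_arm(motion=[[-1, -0.8, -0.1, 0, 0, -0.8, 0.5], [-2.1, -1.6, -0.1, 0, 0, -1.6, 0.5], [-3.2, -2.5, -0.1, 0, 0, -2.4, 0.5], [-4.3, -3.3, -0.1, 0, 0, -3.2, 0.5], [-5.4, -4.2, -0.1, 0, 0, -4, 0.5], [-6.5, -5, -0.1, 0, 0, -4.8, 0.5], [-7.6, -5.9, -0.1, 0, 0, -5.5, 0.5], [-8.7, -6.7, -0.1, 0, 0, -6, 0.5]])

```text
clock: 7.07
tcp_pos: [0.5168, 0.2889, 0.2799]
tcp_rot: [180.0, 0.0, -10.1]
wrist_force: [-0.4, -0.6, 0.4]
grip_width: 0.498
```

>>> jog_arm(motion=[[0, 0, 0, 0, 0, 0, 0.5], [0, 0, 0, 0, 0, 0, 0.5], [0, 0, 0, 0, 0, 0, 0.5], [0, 0, 0, 0, 0, 0, 0.5], [0, 0, 0, 0, 0, 0, 0.5], [0, 0, 0, 0, 0, 0, 0.5], [0, 0, 0, 0, 0, 0, 0.5], [0, 0, 0, 0, 0, 0, 0.5]])

```text
clock: 7.73
tcp_pos: [0.5182, 0.2863, 0.2805]
tcp_rot: [180.0, -0.0, -10.4]
wrist_force: [0.6, -0.1, 0.3]
grip_width: 0.501
```

```bash
python3 - <<'E'
from h import *
from bench import robot
s=robot.state();print(s['tcp_pos'],s['tcp_rot'])
c=robot.read_camera('wrist');cv2.imwrite('pics/w4.png',c['frame'][:,:,::-1])
pickle.dump((s,c),open('d4.pkl','wb'))
E
```

```text
[0.51818606 0.28631979 0.28047324] [ 1.79999066e+02 -7.89025389e-03 -1.04017841e+01]
```

View pics/w4.png

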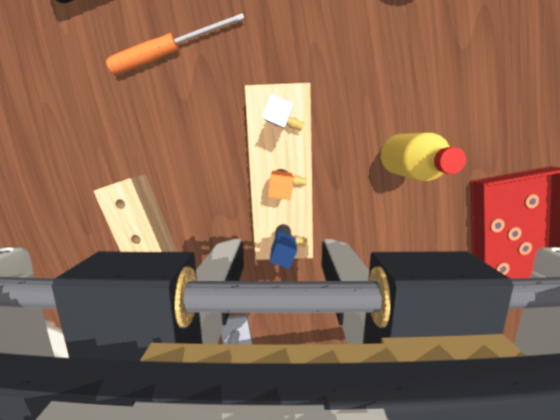

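Three candidates in the largest stand: white (278,111), orange (281,185) and blue (284,250). The orange head in the middle hole is the one meant, so I confirm it in a crop and measure.

```bash
python3 - <<'E'
from h import *
s,c=pickle.load(open('d4.pkl','rb'))
crop(c,240,150,90,65,8,'pics/c5.png')
E
```

```text
(no output)
```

View pics/c5.png

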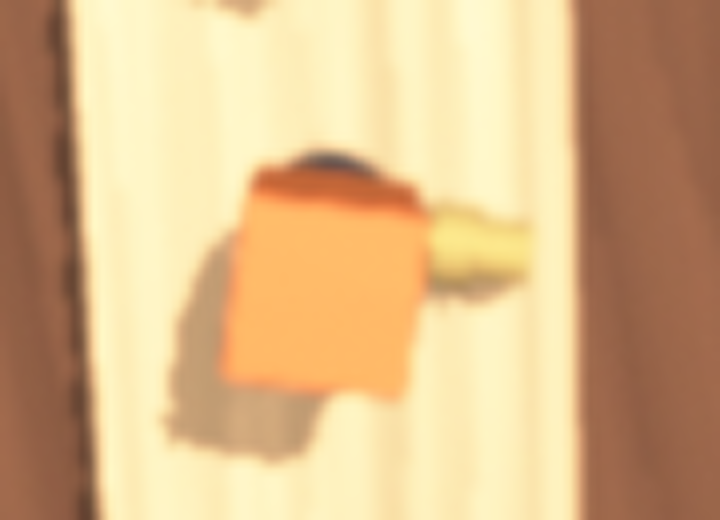

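```bash
python3 - <<'E'
from h import *
s,c=pickle.load(open('d4.pkl','rb'))
cu=lambda x,y:(240+(x+.5)/8-.5,150+(y+.5)/8-.5)
P=np.array([onplane(c,cu(*p),.155,s)[:2] for p in[(250,192),(428,215),(406,400),(222,382)]])
e=np.roll(P,-1,0)-P;print(np.linalg.norm(e,axis=1),np.degrees(np.arctan2(e[:,1],e[:,0])))
o=P.mean(0);print('centre',o)
i=onplane(c,cu(530,248),.083,s)[:2]-o;print('inlet',np.linalg.norm(i),np.degrees(np.arctan2(i[1],i[0])))
E
```

```text
[0.02277124 0.02408742 0.02388266 0.02478836] [ -17.80854005 -106.7398907   163.8627494    70.6842016 ]
centre [0.52014142 0.30607165]
inlet 0.03192077780721936 -16.03033783023704
```

Orange confirmed: head edges 23–25 mm, inlet 32 mm long pointing at −17°, centre (0.520, 0.306), in agreement with the stand's centre. Now the alignment and descent.

```bash
python3 - <<'E'
from h import *
from bench import robot
s=robot.state();rows([(.5195,.3057,.20,-17),(.5195,.3057,.134,-17)],s)
E
```

```text
[-0.07 -0.64  2.68] [ 0.   -0.    1.32]
[-0.07 -0.64  4.88] [ 0.   -0.    1.32]
```

>>> jog_arm(motion=[[-0.07, -0.64, 0.7, 0, 0, 1.32, 0.35], [-0.07, -0.64, 1.4, 0, 0, 1.32, 0.35], [-0.07, -0.64, 1.4, 0, 0, 1.32, 0.35], [-0.07, -0.64, 1.4, 0, 0, 1.32, 0.35], [-0.07, -0.64, 1.4, 0, 0, 1.32, 0.35], [-0.07, -0.64, 1.4, 0, 0, 1.32, 0.35], [-0.07, -0.64, 1.4, 0, 0, 1.32, 0.35], [-0.07, -0.64, 1.4, 0, 0, 1.32, 0.35]])

```text
clock: 8.45
tcp_pos: [0.5197, 0.3061, 0.2393]
tcp_rot: [-179.9, -0.1, -17.0]
wrist_force: [0.4, 0.7, -0.6]
grip_width: 0.65
```

```bash
python3 - <<'E'
from h import *
from bench import robot
s=robot.state();print(s['tcp_pos'],s['tcp_rot']);rows([(.5195,.3057,.134,-17)],s)
c=robot.read_camera('wrist');cv2.imwrite('pics/w5.png',c['frame'][:,:,::-1])
print(proj(c,[[.5195,.3057,.155]],s))
E
```

```text
[0.51968093 0.30609961 0.23930325] [-1.79946826e+02 -5.35700243e-02 -1.69551111e+01]
[-0.01  0.02  3.51] [-0.01 -0.01  0.01]
[[281.96288989 216.01836568]]
```

View pics/w5.png

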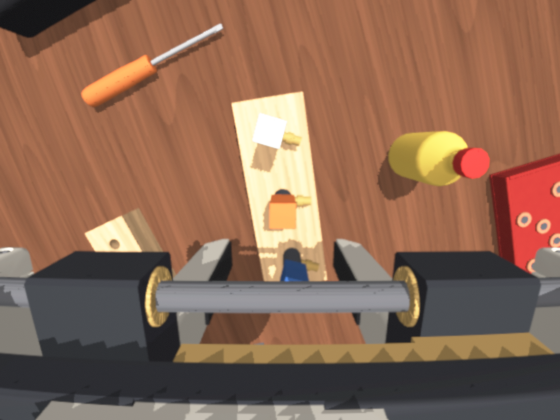

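The orange head sits at (282,215), square to the jaws and where predicted (282,216). I descend and close.

>>> jog_arm(motion=[[0, 0, 0.8, 0, 0, 0, 0.35], [0, 0, 1.6, 0, 0, 0, 0.35], [0, 0, 2.3, 0, 0, 0, 0.35], [0, 0, 3, 0, 0, 0, 0.35], [0, 0, 3.5, 0, 0, 0, 0.35], [0, 0, 3.5, 0, 0, 0, 0.35], [0, 0, 3.5, 0, 0, 0, 0.35], [0, 0, 3.5, 0, 0, 0, 0.6]], squeeze=10)

```text
clock: 9.17
tcp_pos: [0.5198, 0.3066, 0.1344]
tcp_rot: [-179.9, -0.0, -16.9]
wrist_force: [1.3, -0.3, 0.2]
grip_width: 0.614
```

>>> jog_arm(motion=[[0, 0, 0, 0, 0, 0, 1], [0, 0, 0, 0, 0, 0, 1], [0, 0, 0, 0, 0, 0, 1], [0, 0, 0, 0, 0, 0, 1], [0, 0, 0, 0, 0, 0, 1], [0, 0, 0, 0, 0, 0, 1], [0, 0, 0, 0, 0, 0, 1], [0, 0, 0, 0, 0, 0, 1]], squeeze=10)

```text
clock: 9.83
tcp_pos: [0.5195, 0.3063, 0.1337]
tcp_rot: [-180.0, -0.0, -16.9]
wrist_force: [0.2, -0.0, 3.5]
grip_width: 0.256
```

>>> jog_arm(motion=[[0, 0, 0, 0, 0, 0, 1], [0, 0, 0, 0, 0, 0, 1], [0, 0, 0, 0, 0, 0, 1], [0, 0, 0, 0, 0, 0, 1], [0, 0, 0, 0, 0, 0, 1], [0, 0, 0, 0, 0, 0, 1], [0, 0, 0, 0, 0, 0, 1], [0, 0, 0, 0, 0, 0, 1]], squeeze=35)

```text
clock: 10.5
tcp_pos: [0.5195, 0.3063, 0.1336]
tcp_rot: [-180.0, -0.0, -16.9]
wrist_force: [0.8, -1.4, 4.9]
grip_width: 0.254
```

Grip 23.6 mm on the 24 mm head. I lift straight up.

>>> jog_arm(motion=[[0, 0, -0.3, 0, 0, 0, 1], [0, 0, -0.8, 0, 0, 0, 1], [0, 0, -1.5, 0, 0, 0, 1], [0, 0, -2.3, 0, 0, 0, 1], [0, 0, -3.1, 0, 0, 0, 1], [0, 0, -3.9, 0, 0, 0, 1], [0, 0, -4.7, 0, 0, 0, 1], [0, 0, -5.4, 0, 0, 0, 1]])

```text
clock: 11.17
tcp_pos: [0.5187, 0.306, 0.2968]
tcp_rot: [180.0, 0.0, -16.9]
wrist_force: [0.3, 1.0, -2.3]
grip_width: 0.252
```

```bash
python3 - <<'E'
from h import *
from bench import robot
s=robot.state();print(s['tcp_pos'],s['tcp_rot'],s['wrist_force'],s['grip_width']*93)
for n in('scene','wrist'):
  c=robot.read_camera(n);cv2.imwrite(f'pics/{n}6.png',c['frame'][:,:,::-1])
rows([(.5665,-.1755,.294,13.1)],s)
E
```

```text
[0.51866506 0.30595459 0.29684249] [ 1.79974493e+02  3.81520338e-02 -1.69251548e+01] [ 0.29799356  1.00905729 -2.31653812] 23.4057547733053
[ 6.2  14.89  0.1 ] [ 0.    0.01 -6.01]
```

View pics/scene6.png

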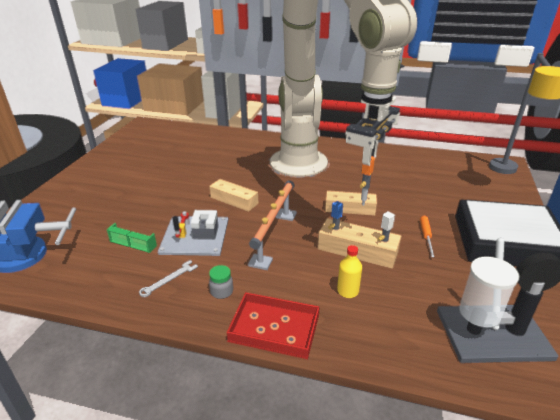

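View pics/wrist6.png

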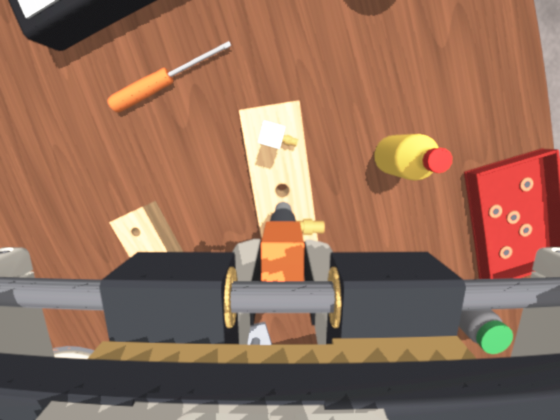

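The injector hangs upright in the jaws, the middle hole is empty, and blue and white stand untouched. Carrying it over, 20 mm higher.

>>> jog_arm(motion=[[0, 0, -0.6, 0, 0, 0, 1], [0.2, 0.5, -0.7, 0, 0, -0.1, 1], [0.5, 1.2, -0.7, 0, 0, -0.4, 1], [0.8, 2, -0.7, 0, 0, -0.8, 1], [1.2, 2.9, -0.7, 0, 0, -1.2, 1], [1.6, 3.9, -0.7, 0, 0, -1.6, 1], [2, 4.9, -0.7, 0, 0, -2, 1], [2.5, 5.9, -0.7, 0, 0, -2.4, 1]])

```text
clock: 11.93
tcp_pos: [0.538, 0.1135, 0.3149]
tcp_rot: [180.0, 0.2, -4.8]
wrist_force: [1.0, 0.6, -2.4]
grip_width: 0.252
```

```bash
python3 - <<'E'
from h import *
from bench import robot
s=robot.state();print(s['tcp_pos'],s['tcp_rot'],s['wrist_force'],s['grip_width']*93)
rows([(.5665,-.1755,.314,13.1)],s)
E
```

```text
[0.53801641 0.11354932 0.31493245] [ 1.79953193e+02  1.57091766e-01 -4.78618375e+00] [ 1.02674687  0.604269   -2.40508937] 23.455583216132357
[1.75 9.52 0.03] [ 0.    0.03 -3.58]
```

>>> jog_arm(motion=[[0.2, 1.2, 0, 0, 0, -0.4, 1], [0.45, 2.5, 0, 0, 0, -0.9, 1], [0.7, 3.8, 0, 0, 0, -1.4, 1], [0.95, 5.1, 0, 0, 0, -1.9, 1], [1.2, 6.4, 0, 0, 0, -2.4, 1], [1.4, 7.6, 0, 0, 0, -2.9, 1], [1.6, 8.6, 0, 0, 0, -3.3, 1], [1.7, 9.2, 0, 0, 0, -3.5, 1]])

```text
clock: 12.6
tcp_pos: [0.5653, -0.1688, 0.3145]
tcp_rot: [180.0, 0.2, 12.4]
wrist_force: [0.5, -0.4, -2.5]
grip_width: 0.258
```

```bash
python3 - <<'E'
from h import *
from bench import robot
s=robot.state();print(s['tcp_pos'],s['tcp_rot'],s['wrist_force'],s['grip_width']*93)
rows([(.5665,-.1755,.314,13.1),(.5665,-.1755,.25,13.1)],s)
E
```

```text
[ 0.56527216 -0.16877848  0.3145338 ] [1.79995975e+02 1.75795712e-01 1.24473009e+01] [ 0.4591025  -0.39995523 -2.45292664] 23.986866243523416
[-0.01  0.23  0.02] [ 0.    0.04 -0.13]
[-0.    0.23  2.15] [ 0.    0.04 -0.13]
```

>>> jog_arm(motion=[[0, 0.1, 0.2, 0, 0, -0.1, 1], [0, 0.1, 0.6, 0, 0, -0.1, 1], [0, 0.1, 1, 0, 0, -0.1, 1], [0, 0.1, 1.4, 0, 0, -0.1, 1], [0, 0.1, 1.8, 0, 0, -0.1, 1], [0, 0.1, 2.1, 0, 0, -0.1, 1], [0, 0.1, 2.1, 0, 0, -0.1, 1], [0, 0.1, 2.1, 0, 0, -0.1, 1]])

```text
clock: 13.27
tcp_pos: [0.5667, -0.1666, 0.2526]
tcp_rot: [-179.9, 0.1, 13.1]
wrist_force: [-0.2, 0.2, -2.2]
grip_width: 0.256
```

```bash
python3 - <<'E'
from h import *
from bench import robot
s=robot.state();print(s['tcp_pos'],s['tcp_rot'],s['wrist_force'],s['grip_width']*93)
d={'state':s}
for n in('scene','top','wrist'):
  c=robot.read_camera(n);d[n]=c
cv2.imwrite(f'pics/wrist7.png',d['wrist']['frame'][:,:,::-1])
crop(d['scene'],130,130,130,130,5,'pics/s7.png');crop(d['top'],325,140,150,110,5,'pics/t7.png')
pickle.dump(d,open('d7.pkl','wb'))
rows([(.5665,-.1755,.2136,13.1)],s)
E
```

```text
[ 0.56671155 -0.16658982  0.25255728] [-1.79936004e+02  9.60709720e-02  1.31017117e+01] [-0.21389065  0.21405371 -2.21428337] 23.847683771780236
[-0.07  0.29  1.3 ] [-0.01  0.02  0.  ]
```

View pics/wrist7.png

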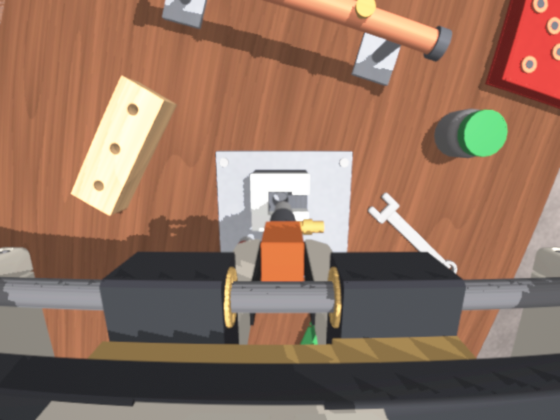

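View pics/s7.png

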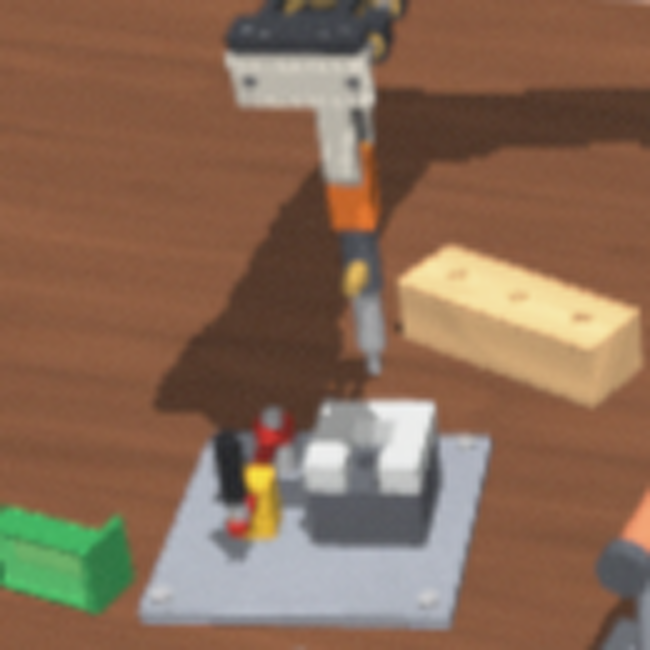

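```bash
python3 - <<'E'
from h import *
d=pickle.load(open('d7.pkl','rb'))
crop(d['wrist'],205,140,160,115,5,'pics/w7c.png')
E
```

```text
(no output)
```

View pics/w7c.png

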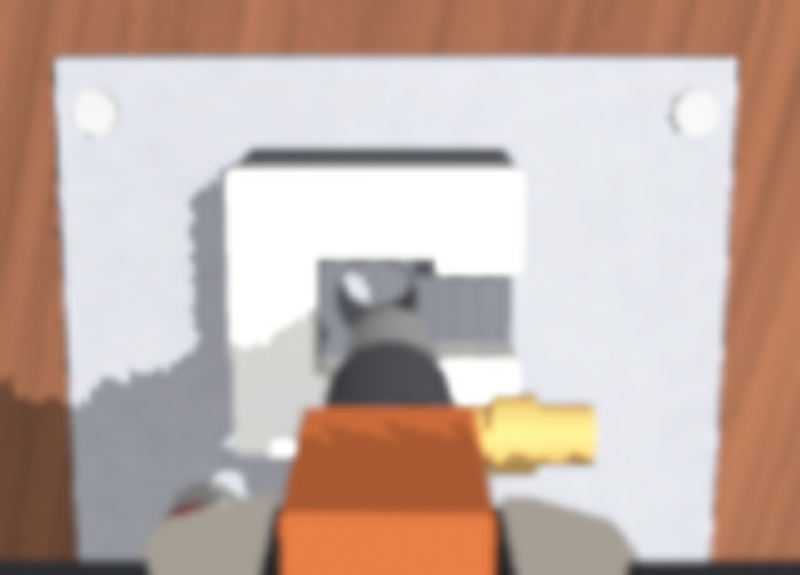

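View pics/t7.png

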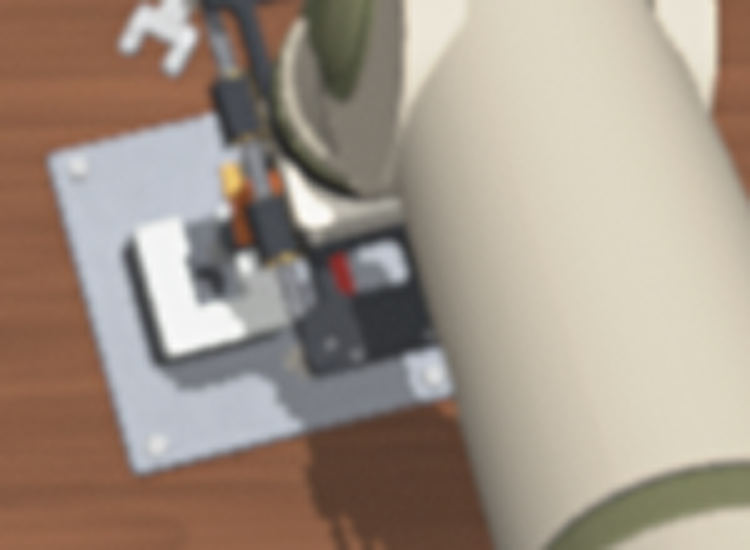

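```bash
python3 - <<'E'
from h import *
d=pickle.load(open('d7.pkl','rb'));s=d['state'];c=d['wrist']
cu=lambda x,y:(205+(x+.5)/5-.5,140+(y+.5)/5-.5)
L=[((226,168),(-35,35),75),((526,168),(35,35),75),((318,260),(-15,15),75),((318,372),(-15,-15),75),((524,275),(35,11),75),((522,356),(35,-11),75),((55,58),(-90,60),12),((737,58),(100,60),12)]
w=np.array([onplane(c,cu(*p),z/1000,s)[:2] for p,l,z in L]);l=np.array([l for p,l,z in L])/1000
def fit(loc,w):
    a=loc-loc.mean(0);b=w-w.mean(0)
    th=np.arctan2((a[:,0]*b[:,1]-a[:,1]*b[:,0]).sum(),(a*b).sum())
    M=np.array([[np.cos(th),-np.sin(th)],[np.sin(th),np.cos(th)]])
    o=w.mean(0)-M@loc.mean(0);return o,th,((w-(loc@M.T+o))*1000).round(1)
print(fit(l[:6],w[:6]));print(fit(l,w))
# mask-based tip: nut region centre
print(proj(c,[[s['tcp_pos'][0],s['tcp_pos'][1],s['tcp_pos'][2]-.1286]],s), proj(d['scene'],[[s['tcp_pos'][0],s['tcp_pos'][1],s['tcp_pos'][2]-.1286]]))
print('inlet end',onplane(c,cu(597,433),s['tcp_pos'][2]-.1286+.078,s)-s['tcp_pos'])
E
```

```text
(array([ 0.56638528, -0.17437755]), np.float64(0.23174606541324894), array([[-1.3,  0.5],
       [ 0.1,  0.6],
       [ 0.8, -1.3],
       [-0.1,  0.7],
       [ 0.5, -1.2],
       [-0.1,  0.6]]))
(array([ 0.56630383, -0.17451951]), np.float64(0.2304276842071311), array([[-1.2,  0.6],
       [ 0.1,  0.8],
       [ 0.9, -1.2],
       [ 0. ,  0.9],
       [ 0.6, -1. ],
       [ 0. ,  0.8],
       [ 0.4, -0.1],
       [-0.8, -0.8]]))
[[281.94552816 205.05901633]] [[204.53470438 203.38601169]]
inlet end [ 0.0328018   0.00729953 -0.0506    ]
```

Wrist fit puts the holder at (0.5664, −0.1745) and 13.2°, within 1 mm of the top view. The nozzle tip is at about (204.8,204) in the scene picture against a predicted (204.5,203.4), so it hangs upright. Centre first, then lower.

```bash
python3 - <<'E'
from h import *
from bench import robot
s=robot.state();print(s['tcp_pos'])
rows([(.5665,-.1748,.2145,13.2)],s)
E
```

```text
[ 0.56751445 -0.16707814  0.25394837]
[-0.09  0.24  1.31] [ 0.   -0.01 -0.02]
```

>>> jog_arm(motion=[[-0.05, 0.15, 0, 0, 0, 0, 1], [-0.09, 0.24, 0, 0, 0, 0, 1], [-0.09, 0.24, 0.2, 0, 0, 0, 1], [-0.09, 0.24, 0.5, 0, 0, 0, 1], [-0.09, 0.24, 0.8, 0, 0, 0, 1], [-0.09, 0.24, 1.1, 0, 0, 0, 1], [-0.09, 0.24, 1.25, 0, 0, 0, 1], [-0.09, 0.24, 1.3, 0, 0, 0, 1]])

```text
clock: 14.08
tcp_pos: [0.5655, -0.1746, 0.2128]
tcp_rot: [-179.9, 0.1, 13.1]
wrist_force: [0.5, 0.2, -3.5]
grip_width: 0.256
```

>>> jog_arm(motion=[[0, 0, 0, 0, 0, 0, 1], [0, 0, 0, 0, 0, 0, 1], [0, 0, 0, 0, 0, 0, 1], [0, 0, 0, 0, 0, 0, 1], [0, 0, 0, 0, 0, 0, 1], [0, 0, 0, 0, 0, 0, 1], [0, 0, 0, 0, 0, 0, 1], [0, 0, 0, 0, 0, 0, 1]])

```text
clock: 14.75
tcp_pos: [0.5662, -0.1749, 0.2145]
tcp_rot: [180.0, -0.0, 13.1]
wrist_force: [-0.1, 0.0, -3.1]
grip_width: 0.25
```

```bash
python3 - <<'E'
from h import *
from bench import robot
s=robot.state();print(s['tcp_pos'],s['tcp_rot'],s['wrist_force'],s['grip_width']*93,np.abs(s['joint_vel']).max(),s['clock'])
c=robot.read_camera('scene');crop(c,130,130,130,130,5,'pics/s8.png')
w=robot.read_camera('wrist');crop(w,205,140,160,115,5,'pics/w8c.png')
tip=s['tcp_pos']-[0,0,.1286];print(tip,proj(c,[tip]))
E
```

```text
[ 0.56620429 -0.17490105  0.21451296] [ 1.79992819e+02 -7.46934745e-03  1.30621639e+01] [-0.05239657  0.03334778 -3.07370239] 23.291560487358037 0.11502639294323488 14.75
[ 0.56620429 -0.17490105  0.08591296] [[203.34239304 213.13319336]]
```

View pics/s8.png

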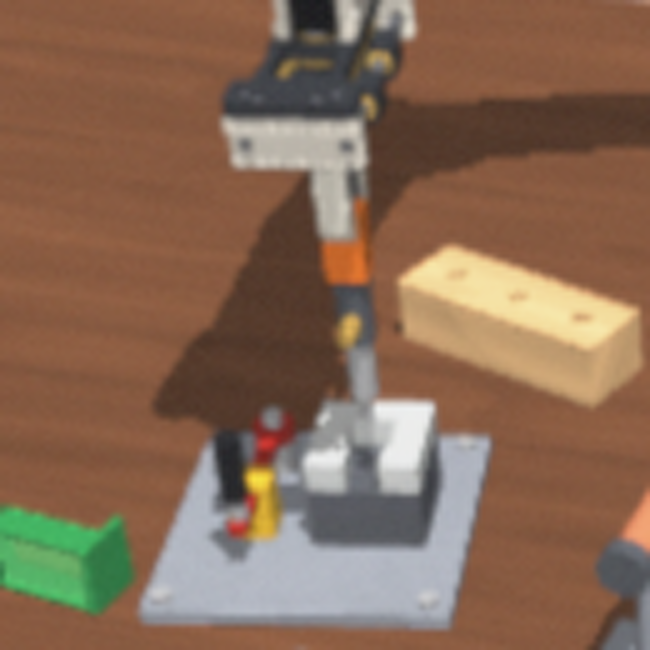

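View pics/w8c.png

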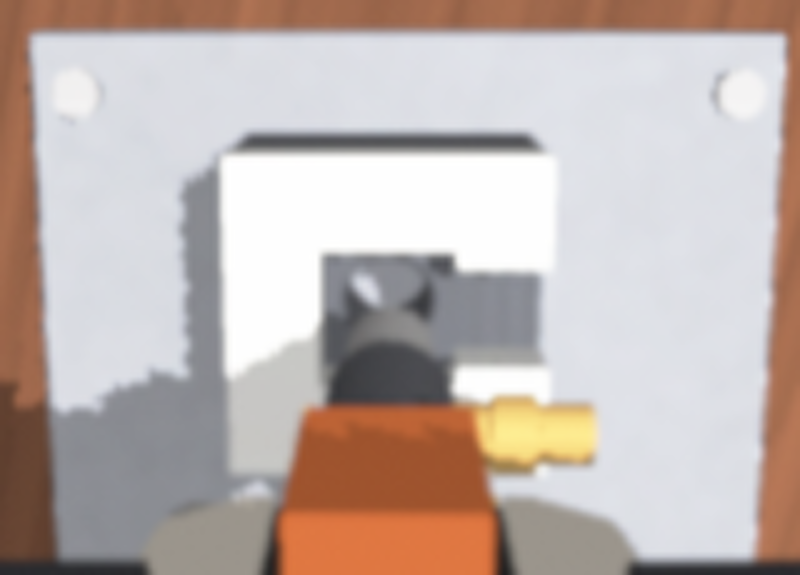

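The injector hangs over the pocket with its tip at about (366,418) in the scene crop, against a predicted (367,418). The inlet points along the notch, to (597,433) in the wrist crop. The hook is still in its catch, and the arm is still. Handing in.

```bash
python3 - <<'E'
from bench import robot
print(robot.sign_off())
s=robot.state();print(s['tcp_pos'],s['tcp_rot'],s['wrist_force'],s['grip_width'])
E
```

```text
the job is handed in; nothing more can be done
None
the job is handed in; nothing more can be done
```

I swung the hook home until it stalled against its stop. Then I lifted the orange injector out of the middle hole, carried it over the rail and handed in at about 14.8 s with the gripper still holding it above the pocket. Sign-off reports no verdict.

- **Hook:** the knob stopped at 13.2–13.3° from the hinge, against a holder yaw of 13.1–13.2°. A few mm of extra push moved nothing and met about 12 N. The last scene picture still shows the bar in the catch.
- **Injector:** the last reading puts the tip about 11 mm above the pocket mouth and within 1 mm of its centre. That assumes no slip in the grip, and the scene picture showed the tip where predicted to within a pixel. The tool was within 0.1° of vertical. The inlet points out over the notch, within about 1° of the holder's +x.
- **Contact:** the wrist felt only about −3 N vertically, the injector's own weight, and the grip (35 N set) held at 23.3 mm.
- **Rest of the bench:** I saw no bump to the rail. The blue and white injectors stood untouched in the picture taken after the lift, but I took no separate final measurement of them or of the other bench items.

No check failed or disagreed. The two holder measurements differed by about 1 mm.

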